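# Tip a tube block onto a warmer table and feed it in with the push stick

## Task

Load the tube block into the tunnel warmer: slide it up against the front edge of the loading table and tip it over that edge so that it lies on the table with its wells facing up, without lifting it off in the hand. Then take the push stick from its sloping rest and push the block with it, not with the hand, in under the guard flap until it stops against the back of the chamber and the flap hangs shut behind it. Put the push stick back in its rest as it was and leave the other things on the bench where they are.

Things in the scene. Friction and masses are not known exactly. Their poses are not given: they have to be found in the camera images.
- warmer: Tunnel warmer, fixed: white housing 190 mm wide with a grey control head on top, 270 high. Frame: x = feed direction (horizontal, into the tunnel), y across, z up; origin on the worktop under the middle of the guard flap. A flat steel loading table, top 10 mm above the worktop, runs from its front edge at x = -95 mm through the opening to the back of the chamber, a fixed stop at x = 134 mm
- flap (a joint): Guard flap in the opening, hinged along its top edge at x = 4, z = 112 mm of the warmer's frame, 126 wide, hanging down 36 mm. It swings freely inward only and falls shut by its own weight (0.06 kg). 0 = hangs shut, up to 1.5 rad swung inward. It can fall shut once the block's trailing face is 38 mm past it
- warmer_lip (a point): Middle of the front top edge of the loading table, 10 mm above the worktop: the fixed edge the block is tipped over. The table is 172 mm wide. Once tipped, the block lies with 10 mm overhanging this edge
- warmer_mouth (a point): Middle of the header's lower edge over the opening, at x = -8, z = 114 mm of the warmer's frame. The opening is 132 mm wide and 104 mm high above the table. Two guides on the table, 18 mm high, funnel the way in: 150 mm apart at x = -77, 127 at the opening
- warmer_head (a point): Middle of the lower front edge of the control head, which overhangs the loading table: front face at x = -45, from z = 175 to 270, 190 mm wide (warmer's frame). A hand above the table must lean back from it
- warmer_home (a point): Where the block's middle is when it lies wells up against the back of the chamber (x = 91, z = 55 mm of the warmer's frame)
- tube_block: Aluminium tube block, 90 x 120 x 84 mm along its x, y, z, 0.4 kg, twelve 17 mm wells in its -x face. It starts in front of the loading table on its 90 x 120 foot, wells looking away from the warmer, x axis roughly along the feed. Origin: middle of the foot; z up from the foot, x away from the wells. Tipped rightly, x points straight down and z along the feed: 90 high, 84 along the feed
- block_center (a point): Middle of the tube block, 42 mm above its foot. Friction of the block on worktop, table and fingers is about 0.6; as the block tips over the table's edge the pushed face rises, so fingertips that push high on it and rise with it do not jam. Past about 55 degrees it falls over by itself
- push_stick: Push stick, 196 mm long, 0.12 kg: white crossbar 60 x 16 x 16 mm at the lower end (60 along its y), metal shaft 18 (y) x 12 (x) mm, black grip 24 (y) x 20 (x) mm from 134 to 196 mm up. Origin: middle of the crossbar's end face; z runs up the shaft to the grip. In its rest it leans 40 degrees from vertical
- stick_rest: Sloping rest of the push stick, grey plastic, fixed, base 150 x 90 mm. Frame: x horizontal, the grip leans towards -x; z up; origin on the worktop. A sloping plate carries the shaft, which lies between two cheeks (48 to 108 mm up the shaft, 4.5 mm play each side); a ledge carries the crossbar's end. Open above: the stick lifts straight up out of it and goes back the same way
- rest_seat (a point): Where the push stick's origin is when it lies in its rest, at x = 50, z = 34 mm of the rest's frame; there the stick's z axis points 40 degrees from vertical, towards the rest's -x, and its y axis along the rest's y
- timer: Small white timer, 66 x 66 x 19 mm, bystander
- buffer_bottle: Buffer bottle with screw cap, 56 mm across, 102 high, bystander
- beaker: Plastic beaker, 64 mm across, 74 high, bystander
- sample_tube: Sample tube with white screw cap standing upright, 29 mm across, 88 high, bystander
- marker: Marker pen, 132 mm long, 12 across, bystander

How it is judged:
By the outcome, as a careful person would: the job done as asked, in the order asked, and still so for the second after the job is handed in, with the robot touching nothing.
It also fails if it takes over 64 s, if anything falls off the work surface, if the arm or the gripper's body presses on something with over 40 N, if the wrist force passes 120 N, or if a joint passes its speed limit or range.

## Robot

A 6-joint arm with a two-finger parallel gripper is mounted at the origin on a cart in front of the work surface, level with it; the furniture and walls round the work are solid. World frame = base frame: x ahead of the robot, y to its left, z up, the work surface at z = 0. Lengths are in mm, angles in degrees, forces in N, time in s.
With the tool pointing down it reaches from about 275 to 750 mm from the base axis. Payload 10.2 kg.
Tool frame: the origin (TCP) lies at the very end of the fingers, on their centre line; the grasp point (between the pads) lies 19 mm behind it; z points along the fingers, y is the line along which they close (so a half turn about z gives the same grasp; the last joint's range is limited). The gripper opens to 88 mm and grips with 3 to 60 N. Pads are 18 mm wide; open, the fingers measure 123 mm over their backs; the gripper's body (75 mm by 187 mm) begins 45 mm behind the grasp point.
Start: joints at [52.345, 17.928, 85.812, -0, 76.261, -12.8], TCP at [220.682, 476.372, 238.72] pointing down, gripper open.
Joint ranges: [-168.41, 168.41], [-55.51, 124.54], [10.69, 146.95], [-70.63, 250.63], [1, 178], [-165.06, 165.06]. Speed limits (degrees/s): [136.94, 136.94, 172.46, 180, 180, 180].

## Interface

Orientations are given as [roll, pitch, yaw] about the fixed x, y, z axes, in that order (R = Rz(yaw) Ry(pitch) Rx(roll)).
In Python, from cell import manip gives the robot as it stands. Calls block until the motion is done:
- manip.move_ptp(position, orientation): joint-space move of the TCP to a pose.
- manip.movel(position, attitude=None, rate=150, until_force=None): straight line of the TCP; attitude=None keeps the orientation; rate is the mean speed in mm/s. With until_force (N) it stops when the force on the tool has changed by that much, and returns True; else False.
- manip.move_joints(angles): joint-space move.
- manip.set_gripper(opening, strength=None): opening from 0.0 (shut) to 1.0 (fully open); strength is the grip in N (None keeps the last); returns when the fingers have stopped.
- manip.pause(seconds).
- manip.solve_ik(position, orientation): joint angles nearest the present ones, or None.
- manip.snapshot(name): name is "scene" or "top" or "wrist"; returns (picture, depth): 480x640x3 uint8, red, green, blue; 480x640 float32, mm along the optical axis (not along the pixel's ray), 0 where there is no reading.
- manip.get_calibration(name): a dict with "fx", "fy", "cx", "cy" (pixels), "pose" (4x4, takes a point from camera to world coordinates); the wrist camera has in their place "T_tool_cam" (4x4, takes a point from camera to tool coordinates, whose origin is the TCP and whose axes are the flange's). Camera axes: x right, y up, looking along -z (the intrinsics and any distortion apply to the point x, -y, -z); pixel columns grow to the right and rows downward; lengths in mm; the calibration is good to about 2 mm. The wrist camera is an equidistant fisheye: a pixel r from the principal point sees the ray r / f radians off the axis. A picture is of the moment at which its call begins: read the wrist's pose just before it. get_calibration takes no time and is no camera call.
A pose or a line that the arm cannot do raises manip.Unreachable and nothing moves.
- manip.finish_job(): hands the job in; it is judged then, once.
Trained networks look in the newest picture that a camera, given by its name, has taken for a name from the list of things; names that differ only in an ending like _2 or _b are one class to them, and where a whole thing is asked for, a point or a joint stands for the part that bears it (a point fixed in the world has none). Each returns a list of dicts, best first, with "score" (0 to 1); they miss things now and then, are a little off and sometimes report something else, mostly with a low value. They report only what shows in the picture. A call takes as long as a camera call.
- manip.spot_in(camera, query): "point" ([x, y, z] in mm, in the coordinates of the camera as it stood for that picture, good to about 4 mm: the middle of the surface that is visible of it).
- manip.mark_of(camera, query): "point" ([x, y, z] in mm, in the coordinates of the camera as it stood for that picture, good to about 4 mm: a listed point, or the origin of a listed thing).
Readings, each from a call of its own:
- manip.current_clock(): time.
- manip.current_q(): joint angles.
- manip.current_qvel(): joint speeds.
- manip.current_effort(): joint torques, N m.
- manip.current_ee_pos(): TCP position.
- manip.current_orientation(): TCP orientation.
- manip.current_force(): force on the tool from outside, world axes, zero at the start.
- manip.current_ft_torque(): the same for the moment, N m.
- manip.current_gripper_width(): opening from 0.0 (shut) to 1.0 (fully open).
- manip.current_gripper_force(): force on a finger pad.
Only numpy, scipy, OpenCV 4.12 (cv2) and the standard library are available. Lean on these libraries where they do the work, as an engineer would, in place of code of your own. Each camera call takes 0.05 s, during which the arm holds its last target. There are 200 camera calls.

## Working session

There is one attempt and no reset: what is moved stays moved. The work goes in short steps, each a Python script; the robot and the scene stay as the last script left them, time stands still between calls to the robot, and variables do not carry over. Pictures are saved under pics/ and viewed, at most 11 in all, crops included, and the job is handed in when it is done.

```bash
ls; mkdir -p pics; cat > h.py <<'E'
import numpy as np, cv2
from cell import manip
from scipy.spatial.transform import Rotation as R
def cal(n):
    c=manip.get_calibration(n)
    return c
def w(cam,p):
    return (np.array(cal(cam)["pose"])@np.r_[p,1])[:3]
def cloud(n,d):
    c=cal(n); v,u=np.mgrid[0:480,0:640]
    P=np.stack([(u-c["cx"])/c["fx"]*d,-(v-c["cy"])/c["fy"]*d,-d],-1)
    T=np.array(c["pose"]); return P@T[:3,:3].T+T[:3,3]
E
python3 - <<'E'
from h import *
for n in("scene","top"):
    p,d=manip.snapshot(n); cv2.imwrite(f"pics/{n}0.png",p[:,:,::-1]); np.save(f"{n}0.npy",d)
    print(n,{k:(np.round(v,2).tolist()) for k,v in cal(n).items()})
    for q in "warmer flap warmer_lip warmer_mouth warmer_head warmer_home tube_block block_center push_stick stick_rest rest_seat timer buffer_bottle beaker sample_tube marker".split():
        print(q,[(round(r["score"],2),w(n,r["point"]).round().tolist()) for r in manip.mark_of(n,q)[:2]])
E
```

```text
cell.py
pics
scene {'fx': 573.62, 'fy': 573.62, 'cx': 312.25, 'cy': 236.69, 'pose': [[-0.88, 0.29, -0.39, -7.36], [-0.48, -0.53, 0.7, 1072.54], [-0.01, 0.8, 0.6, 1014.53], [0.0, 0.0, 0.0, 1.0]]}
warmer [(0.83, [586.0, -197.0, -3.0])]Traceback (most recent call last):
  File "<stdin>", line 6, in <module>
ValueError: it knows: beaker, block_center, buffer_bottle, marker, push_stick, rest_seat, sample_tube, stick_rest, timer, tube_block, warmer, warmer_head, warmer_home, warmer_lip, warmer_mouth
```

```bash
python3 - <<'E'
from h import *
for n in("scene","top"):
    p,d=manip.snapshot(n); cv2.imwrite(f"pics/{n}0.png",p[:,:,::-1]); np.save(f"{n}0.npy",d)
    print(n,{k:(np.round(v,2).tolist()) for k,v in cal(n).items()})
    for q in "warmer warmer_lip warmer_mouth warmer_head warmer_home tube_block block_center push_stick stick_rest rest_seat timer buffer_bottle beaker sample_tube marker".split():
        print(q,[(round(r["score"],2),w(n,r["point"]).round().tolist()) for r in manip.mark_of(n,q)[:2]])
    np.save(f"{n}_cloud.npy",cloud(n,d))
E
```

```text
scene {'fx': 573.62, 'fy': 573.62, 'cx': 312.25, 'cy': 236.69, 'pose': [[-0.88, 0.29, -0.39, -7.36], [-0.48, -0.53, 0.7, 1072.54], [-0.01, 0.8, 0.6, 1014.53], [0.0, 0.0, 0.0, 1.0]]}
warmer [(0.97, [586.0, -198.0, -1.0])]
warmer_lip [(0.59, [588.0, -153.0, 175.0])]
warmer_mouth [(0.88, [591.0, -189.0, 113.0])]
warmer_head [(0.97, [589.0, -154.0, 175.0]), (0.36, [445.0, 187.0, 38.0])]
warmer_home [(0.66, [585.0, -291.0, 56.0])]
tube_block []
block_center [(0.88, [590.0, -33.0, 40.0])]
push_stick [(0.81, [449.0, 186.0, 38.0]), (0.71, [594.0, -38.0, 3.0])]
stick_rest [(0.95, [443.0, 242.0, -1.0])]
rest_seat [(0.59, [445.0, 190.0, 33.0])]
timer [(0.73, [425.0, 508.0, -5.0])]
buffer_bottle [(0.94, [743.0, -4.0, 1.0]), (0.54, [446.0, 191.0, 33.0])]
beaker []
sample_tube [(0.29, [592.0, -35.0, 3.0])]
marker [(0.83, [426.0, 511.0, -1.0])]
top {'fx': 569.52, 'fy': 569.52, 'cx': 317.49, 'cy': 233.11, 'pose': [[-0.43, 0.78, -0.46, -270.44], [-0.9, -0.37, 0.22, 440.0], [-0.0, 0.51, 0.86, 1696.88], [0.0, 0.0, 0.0, 1.0]]}
warmer [(0.89, [587.0, -195.0, -1.0])]
warmer_lip [(0.81, [582.0, -101.0, 7.0])]
warmer_mouth [(0.55, [587.0, -188.0, 111.0])]
warmer_head [(0.71, [585.0, -148.0, 176.0]), (0.46, [585.0, -101.0, 7.0])]
warmer_home []
tube_block [(0.79, [587.0, -37.0, -4.0]), (0.45, [402.0, -68.0, -4.0])]
block_center [(0.86, [585.0, -34.0, 42.0])]
push_stick [(0.8, [448.0, 190.0, 28.0]), (0.64, [589.0, -36.0, -3.0])]
stick_rest [(0.62, [439.0, 244.0, 2.0])]
rest_seat [(0.81, [441.0, 197.0, 30.0])]
timer [(0.76, [424.0, -428.0, -3.0]), (0.46, [588.0, -188.0, 113.0])]
buffer_bottle [(0.71, [734.0, -2.0, 1.0]), (0.31, [587.0, -33.0, 40.0])]
beaker [(0.97, [401.0, -64.0, -0.0]), (0.58, [441.0, 240.0, 0.0])]
sample_tube [(0.63, [411.0, 47.0, -2.0]), (0.4, [441.0, 246.0, -2.0])]
marker []
```

View pics/scene0.png

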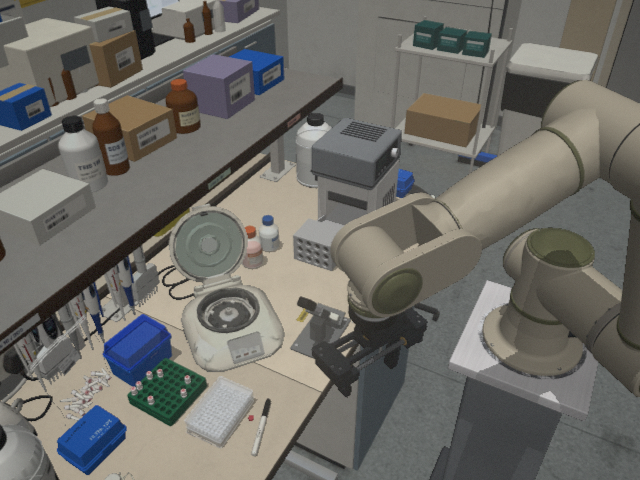

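View pics/top0.png

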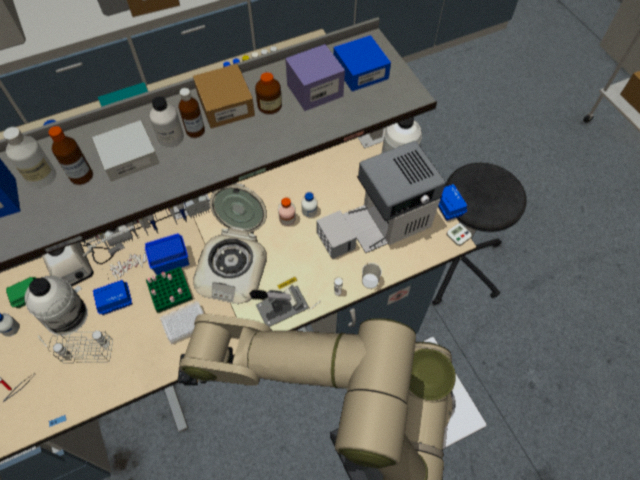

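The scene view shows the block (320,245) in front of the warmer and the rest with the stick at (325,315). The top view shows the block at (338,235) with the table strip to its right, and the stick grip at (258,295). Next I'll fit the yaws and offsets from the depth data.

```bash
python3 - <<'E'
from h import *
print(manip.current_clock())
def rect(P,lo,hi,xr,yr,name):
    m=(P[...,2]>lo)&(P[...,2]<hi)&(P[...,0]>xr[0])&(P[...,0]<xr[1])&(P[...,1]>yr[0])&(P[...,1]<yr[1])
    q=P[m]
    if len(q)<10: print(name,len(q));return
    r=cv2.minAreaRect(q[:,:2].astype(np.float32))
    print(name,len(q),"z",q[:,2].mean().round(1),np.round(r[0],1),np.round(r[1],1),round(r[2],2), "pct x",np.percentile(q[:,0],[1,99]).round(1),"y",np.percentile(q[:,1],[1,99]).round(1))
for n in("scene","top"):
    P=np.load(n+"_cloud.npy"); print(n)
    rect(P,260,280,(450,720),(-420,-100),"head")
    rect(P,79,90,(500,680),(-90,40),"block")
    rect(P,6,14,(480,690),(-140,-90),"table")
    rect(P,24,32,(480,690),(-190,-90),"guides")
    rect(P,3,14,(350,540),(160,330),"restbase")
    rect(P,100,180,(380,500),(230,330),"grip")
    rect(P,60,120,(690,790),(-50,40),"bottle")
E
```

```text
1.7
scene
head 2579 z 270.7 [ 586.6 -252.4] [193.7 214.7] 1.36 pct x [492.7 678.4] y [-354.1 -151.2]
block 798 z 84.4 [592.6 -34.2] [112.6  99.1] 2.48 pct x [540.8 647.4] y [-79.2  12.8]
table 0
guides 30 z 28.0 [ 659.1 -171.4] [22.8 42.4] 19.85 pct x [651.9 675.3] y [-189.5 -149.1]
restbase 1028 z 7.8 [449.2 247.7] [179.5 169.5] 2.83 pct x [386.6 536. ] y [164.2 327. ]
grip 224 z 138.0 [441.8 282.4] [41.3 79.8] 3.2 pct x [422.7 459.8] y [245.8 321.4]
bottle 299 z 81.9 [7.321e+02 6.000e-01] [52.5 48.8] 65.78 pct x [709.2 757. ] y [-20.   24.2]
top
head 3290 z 268.5 [ 581.5 -254.6] [212.2 197.1] 89.85 pct x [488.4 674.5] y [-355.9 -152. ]
block 642 z 83.5 [585.  -31.9] [121.6  91.4] 0.39 pct x [525.4 642.8] y [-76.5  12.5]
table 296 z 9.6 [ 582.5 -118.4] [ 43.2 196.5] 89.69 pct x [488.9 666.9] y [-139.1  -99.1]
guides 54 z 27.8 [ 584.2 -154.9] [ 70.9 181.4] 88.85 pct x [498.9 672.4] y [-188.8 -119.5]
restbase 755 z 7.1 [447.8 244.1] [168.1 184. ] 89.91 pct x [359.  537.2] y [160.7 322.3]
grip 232 z 137.5 [433.  278.2] [44.9 85.5] 11.88 pct x [417.2 458.3] y [240.8 320.6]
bottle 196 z 80.8 [726.6   2.5] [52.4 46.2] 62.45 pct x [703.8 748.4] y [-24.9  24.5]
```

```bash
cat >> h.py <<'E'
def ori(a,sgn=1,yaw=0.0):
    """tool z leans a deg from straight down towards -y (the feed), then yawed about z; tool y = sgn*world x"""
    a=np.radians(a); z=np.array([0,-np.sin(a),-np.cos(a)]); y=np.array([sgn,0,0.])
    M=R.from_euler('z',yaw,degrees=True).as_matrix()@np.stack([np.cross(y,z),y,z],1)
    return R.from_matrix(M).as_euler('xyz',degrees=True)
def toolT():
    T=np.eye(4); T[:3,:3]=R.from_euler('xyz',manip.current_orientation(),degrees=True).as_matrix(); T[:3,3]=manip.current_ee_pos(); return T
def wrist(name=None):
    c=manip.get_calibration("wrist"); T=toolT()@np.array(c["T_tool_cam"])
    p,d=manip.snapshot("wrist")
    if name: cv2.imwrite(f"pics/{name}.png",p[:,:,::-1])
    v,u=np.mgrid[0:480,0:640]; x=(u-c["cx"])/c["fx"]; y=(v-c["cy"])/c["fy"]; r=np.hypot(x,y)+1e-9
    t=np.tan(np.minimum(r,1.5))/r
    P=np.stack([x*t*d,-y*t*d,-d],-1)@T[:3,:3].T+T[:3,3]; P[d<=0]=np.nan
    return p,P,T
E
python3 - <<'E'
from h import *
print(manip.current_orientation(), {k:np.round(v,2).tolist() for k,v in cal("wrist").items()})
for s in(1,-1):
  for nm,p,a in [("view",(585,20,330),0),("slide",(585,20,30),30),("tip0",(585,-2,80),30),("tip",(585,-95,125),30),
                 ("rest-20",(441,297,150),-20),("rest0",(441,297,150),0),("rest-40",(441,297,150),-40),("restup-20",(441,297,300),-20),
                 ("push0_30",(585,62+30,35),30),("pushend30",(585,-81,35),30),("pushend50",(585,-81,35),50),("pushend10",(585,-81,35),10)]:
    q=manip.solve_ik(list(p),list(ori(a,s))); print(s,nm,None if q is None else np.round(q).tolist())
E
```

```text
[-1.79996793e+02  1.09993811e-04  1.55145657e+02] {'fx': 371.65, 'fy': 371.65, 'cx': 317.61, 'cy': 237.39, 'T_tool_cam': [[0.0, 0.96, 0.28, 72.51], [1.0, -0.0, 0.0, 0.93], [0.0, 0.28, -0.96, -144.81], [0.0, 0.0, 0.0, 1.0]]}
1 view [-10.0, 24.0, 65.0, 0.0, 92.0, -10.0]
1 slide [3.0, 43.0, 85.0, -36.0, 59.0, 23.0]
1 tip0 [1.0, 39.0, 84.0, -34.0, 62.0, 18.0]
1 tip [-9.0, 34.0, 85.0, -34.0, 61.0, 8.0]
1 rest-20 [12.0, 20.0, 100.0, 23.0, 58.0, -0.0]
1 rest0 [21.0, 24.0, 92.0, -0.0, 65.0, 21.0]
1 rest-40 [3.0, 21.0, 107.0, 47.0, 61.0, -24.0]
1 restup-20 [12.0, 12.0, 87.0, 20.0, 78.0, 8.0]
1 push0_30 [10.0, 45.0, 80.0, -33.0, 64.0, 27.0]
1 pushend30 [-7.0, 41.0, 88.0, -38.0, 54.0, 17.0]
1 pushend50 [-1.0, 48.0, 86.0, -59.0, 63.0, 36.0]
1 pushend10 [-15.0, 39.0, 87.0, -12.0, 52.0, -8.0]
-1 view None
-1 slide [3.0, 43.0, 85.0, -36.0, 59.0, -157.0]
-1 tip0 [1.0, 39.0, 84.0, -34.0, 62.0, -162.0]
-1 tip None
-1 rest-20 None
-1 rest0 [21.0, 24.0, 92.0, 0.0, 65.0, -159.0]
-1 rest-40 [3.0, 21.0, 107.0, 47.0, 61.0, 156.0]
-1 restup-20 None
-1 push0_30 [10.0, 45.0, 80.0, -33.0, 64.0, -153.0]
-1 pushend30 [-7.0, 41.0, 88.0, -38.0, 54.0, -163.0]
-1 pushend50 [-1.0, 48.0, 86.0, -59.0, 63.0, -144.0]
-1 pushend10 None
```

```bash
python3 - <<'E'
from h import *
manip.move_ptp([441,230,270],list(ori(0)))
p,P,T=wrist("w_rest"); np.save("wrest.npy",P)
for q in("rest_seat","push_stick","stick_rest"):
    print(q,[(round(r["score"],2),(T@np.r_[r["point"],1])[:3].round(1).tolist()) for r in manip.mark_of("wrist",q)[:2]])
manip.move_ptp([585,10,300],list(ori(0)))
p,P,T=wrist("w_blk"); np.save("wblk.npy",P)
for q in("warmer","warmer_lip","warmer_head","tube_block","block_center"):
    print(q,[(round(r["score"],2),(T@np.r_[r["point"],1])[:3].round(1).tolist()) for r in manip.mark_of("wrist",q)[:2]])
print(manip.current_clock())
cv2.imwrite("pics/w2.png",np.hstack([cv2.resize(cv2.imread(f"pics/{n}.png"),(400,300)) for n in("w_rest","w_blk")]))
def rect(P,lo,hi,xr,yr,name):
    m=(P[...,2]>lo)&(P[...,2]<hi)&(P[...,0]>xr[0])&(P[...,0]<xr[1])&(P[...,1]>yr[0])&(P[...,1]<yr[1])
    q=P[m]
    if len(q)<10: print(name,len(q));return
    r=cv2.minAreaRect(q[:,:2].astype(np.float32))
    print(name,len(q),"z",q[:,2].mean().round(1),np.round(r[0],1),np.round(r[1],1),round(r[2],2), "pct x",np.percentile(q[:,0],[.5,99.5]).round(1),"y",np.percentile(q[:,1],[.5,99.5]).round(1))
rect(P,80,88,(500,680),(-100,60),"block")
rect(P,7,13,(480,690),(-140,-85),"table")
rect(P,25,31,(480,690),(-200,-90),"guides")
rect(P,170,275,(450,720),(-170,-120),"headfront")
P=np.load("wrest.npy")
rect(P,2,14,(380,510),(160,330),"restbase")
rect(P,110,200,(400,480),(220,340),"grip")
E
```

```text
rest_seat [(0.95, [441.9, 192.3, 29.8])]
push_stick [(0.64, [445.4, 188.9, 32.0])]
stick_rest [(0.67, [441.9, 243.2, 0.7])]
warmer [(0.67, [592.9, -195.0, -2.8])]
warmer_lip [(0.85, [586.4, -104.4, 16.5]), (0.29, [591.9, -196.0, -1.8])]
warmer_head [(0.68, [585.6, -150.0, 173.8]), (0.38, [413.8, 44.2, -1.4])]
tube_block [(0.6, [588.9, -36.4, -1.8])]
block_center []
4.4917
block 9333 z 81.9 [588.  -33.8] [118.8  90.2] 1.21 pct x [529.7 646.6] y [-78.1  11.1]
table 2608 z 8.9 [ 586.4 -121.2] [173.3  38.4] 0.43 pct x [501.2 671.7] y [-139.8 -102.8]
guides 308 z 26.6 [ 587.3 -154.7] [181.   69.6] 0.24 pct x [499.7 676.6] y [-189.6 -119.8]
headfront 3504 z 191.1 [ 587.  -154.4] [191.   10.7] 0.84 pct x [493.9 679.5] y [-155.8 -150.2]
restbase 4046 z 6.7 [442.2 232.7] [145.4  94. ] 89.99 pct x [396.9 488.2] y [160.2 304. ]
grip 3598 z 158.9 [441.6 285.3] [39.5 75.8] 0.06 pct x [422.9 460.3] y [250.  323.1]
```

View pics/w2.png

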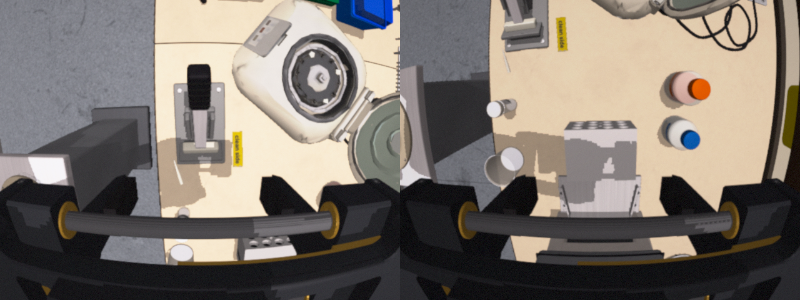

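```bash
python3 - <<'E'
from h import *
manip.set_gripper(0.5)
manip.move_ptp([587.5,50,110],list(ori(30,yaw=.5)))
manip.movel([587.5,45,26],rate=120)
f=manip.movel([587.9,-10,26],rate=35,until_force=6.5)
print(f,manip.current_ee_pos().round(1) if hasattr(manip.current_ee_pos(),'round') else manip.current_ee_pos(),manip.current_force(),manip.current_clock())
p,P,T=wrist("w_slide")
m=(P[...,2]>79)&(P[...,2]<88)&(P[...,0]>500)&(P[...,0]<680)&(P[...,1]>-130)&(P[...,1]<0)
q=P[m]; print(len(q),np.percentile(q[:,:2],[.5,99.5],axis=0).round(1),cv2.minAreaRect(q[:,:2].astype(np.float32)))
E
```

```text
True [588.   -5.1  25.8] [-0.18707371  3.98049609  2.57262785] 8.2417Traceback (most recent call last):
  File "<stdin>", line 9, in <module>
    return _quantile_unchecked(
        a, q, axis, out, overwrite_input, method, keepdims, weights)
    return _ureduce(a,
                    func=_quantile_ureduce_func,
    ...<5 lines>...
                    overwrite_input=overwrite_input,
                    method=method)
    r = func(a, **kwargs)
    result = _quantile(arr,
                       quantiles=q,
    ...<2 lines>...
                       out=out,
                       weights=wgt)
    slices_having_nans = np.isnan(arr[-1, ...])
                                  ~~~^^^^^^^^^
IndexError: index -1 is out of bounds for axis 0 with size 0
```

```bash
python3 - <<'E'
from h import *
manip.movel([587.9,25,60],rate=150)
manip.movel([587,45,200],rate=250)
p,P,T=wrist("w_slide")
def rect(lo,hi,xr,yr):
    m=(P[...,2]>lo)&(P[...,2]<hi)&(P[...,0]>xr[0])&(P[...,0]<xr[1])&(P[...,1]>yr[0])&(P[...,1]<yr[1])
    q=P[m]
    if len(q)<10: return len(q)
    return len(q),q[:,2].mean(),np.percentile(q[:,:2],[.5,99.5],axis=0).round(1).tolist(),cv2.minAreaRect(q[:,:2].astype(np.float32))
print(rect(79,88,(500,680),(-130,10)))
print(rect(7,13,(480,690),(-150,-80)))
print(rect(25,31,(480,690),(-200,-90)))
print(rect(170,260,(480,690),(-170,-120)))
print(manip.current_clock())
E
```

```text
(9907, np.float64(81.85933628751572), [[529.5, -100.7], [646.2, -11.7]], ((587.9099731445312, -56.465694427490234), (118.6911392211914, 91.17638397216797), 0.7335471510887146))
(225, np.float64(9.290822124263274), [[500.4, -149.4], [673.6, -100.9]], ((586.943359375, -125.06756591796875), (48.8566780090332, 173.41282653808594), 89.99402618408203))
(68, np.float64(26.67825359462123), [[508.3, -151.5], [665.1, -119.1]], ((586.59326171875, -124.5662612915039), (155.993896484375, 33.50994110107422), 8.562356948852539))
(2861, np.float64(184.08660619420058), [[504.5, -159.3], [671.5, -149.6]], ((587.7958984375, -154.7899932861328), (12.183774948120117, 169.61105346679688), 89.83509826660156))
9.5167
```

View pics/w_slide.png

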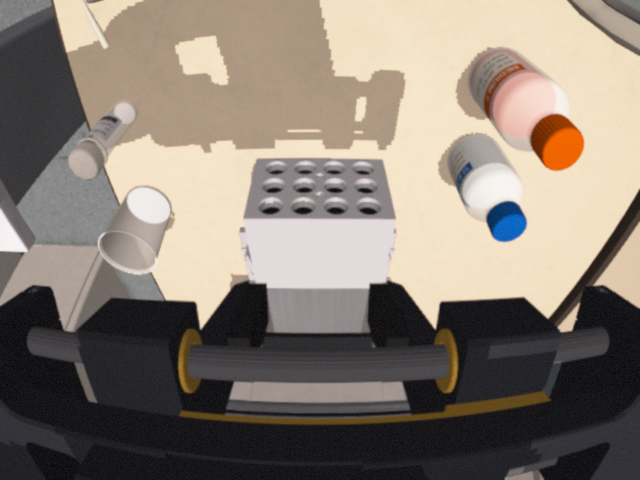

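The picture shows the block (320,225) square against the lip, wells towards the camera and guides visible either side. It is about 1 mm off-centre, which is within the play. Now I'll tip it.

```bash
python3 - <<'E'
from h import *
a=np.radians(30); e=np.array([np.cos(a),np.sin(a)]); piv=np.array([101.9,10]); h=72
def tcp(th,over=1.0):
    t=np.radians(th); r=np.array([-90*np.cos(t)+(h-10)*np.sin(t),90*np.sin(t)+(h-10)*np.cos(t)])
    c=piv+r-9*e+over*np.array([np.cos(t),-np.sin(t)])
    return [587.6,-c[0],c[1]]
p=tcp(0,-12); manip.movel([587.6,p[1]+8,p[2]],rate=200)
for th in(0,8,16,24,32,40,48,56,63):
    manip.movel(tcp(th),rate=70); f=np.array(manip.current_force()); print(th,np.round(manip.current_ee_pos(),1),f.round(1))
    if np.linalg.norm(f)>30: break
manip.pause(.3)
x=manip.current_ee_pos(); manip.movel([x[0],x[1]+60,x[2]+60],rate=200)
manip.movel([587,45,220],rate=250)
p,P,T=wrist("w_tip"); print(manip.current_clock())
m=(P[...,2]>94)&(P[...,2]<104)&(P[...,0]>500)&(P[...,0]<680)&(P[...,1]>-150)&(P[...,1]<10)
q=P[m]; print(len(q))
if len(q)>20: print(q[:,2].mean(),np.percentile(q[:,:2],[.5,99.5],axis=0).round(1),cv2.minAreaRect(q[:,:2].astype(np.float32)))
E
```

```text
0 [588.   -5.3  68.4] [0.4 5.6 1.4]
8 [587.9 -14.8  79.7] [1.3 5.  3.3]
16 [587.8 -25.5  89.6] [1.4 3.8 3.5]
24 [587.6 -37.9  98.1] [0.9 2.5 3.5]
32 [587.4 -51.6 104.9] [0.9 1.2 2. ]
40 [587.4 -66.3 110.1] [0.8 0.2 1.5]
48 [587.5 -81.1 113.2] [-0.1  0.6  1.1]
56 [587.5 -96.2 113.9] [-0.3  0.5  0.3]
63 [ 587.8 -109.5  113.3] [ 0.2 -0.8  3.1]
15.1917
2331
99.82378609729638 [[ 528.8 -108.7]
 [ 645.3  -69.1]] ((587.1021118164062, -88.76113891601562), (41.577327728271484, 117.43565368652344), 89.94915008544922)
```

View pics/w_tip.png

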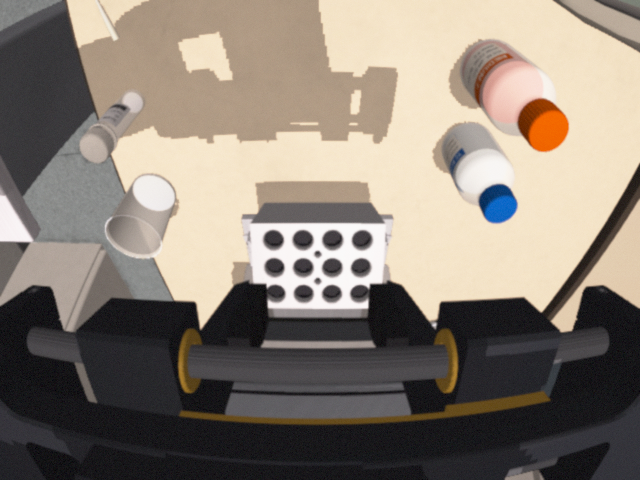

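The block (318,265) lies flat on the table, wells up, with its top at z≈100. Next I'll check clearances around the rest before taking the stick.

```bash
python3 - <<'E'
from h import *
C=[np.load("scene_cloud.npy").reshape(-1,3),np.load("top_cloud.npy").reshape(-1,3),np.load("wrest.npy").reshape(-1,3)]
# scene/top clouds include the arm near start (220,476); use wrist cloud there
for nm,P in zip(("scene","top","wrest"),C):
    P=P[np.isfinite(P).all(1)]
    print(nm)
    for y0 in range(40,361,40):
        print(y0,[(lambda q:int(np.percentile(q,98)) if len(q)>5 else -1)(P[(P[:,0]>x0)&(P[:,0]<=x0+30)&(P[:,1]>y0)&(P[:,1]<=y0+40)][:,2]) for x0 in range(400,760,30)])
E
```

```text
scene
40 [-211, 3, 4, 5, 4, 5, 6, 4, 5, 5, 112, 347]
80 [-1, 6, 5, 5, 4, 5, 4, 5, 6, 5, 113, 347]
120 [11, 7, 6, 5, 5, 5, 5, 6, 5, 6, 5, 347]
160 [50, 52, 47, 5, 7, 5, 7, 4, 5, 212, 247, 347]
200 [87, 70, 12, 5, 5, 14, 70, 74, 74, 149, 212, 346]
240 [118, 130, 87, 5, 68, 75, 78, 78, 79, 96, 141, 346]
280 [184, 189, 12, 59, 73, 79, 78, 71, 69, 76, 90, 347]
320 [5, 180, 5, 59, 73, 78, 76, 72, 74, 76, 78, 347]
360 [4, 5, 5, 40, 68, 74, 79, 78, 78, 78, 76, 346]
top
40 [93, 6, 7, 8, 8, 6, 7, 8, 7, 9, 334, 347]
80 [7, 7, 7, 8, 8, 7, 7, 6, 6, 8, 327, 346]
120 [12, 11, 8, 7, 6, 7, 8, 6, 9, 8, 336, 348]
160 [51, 52, 49, 6, 6, 8, 7, 6, 38, 216, 335, 347]
200 [87, 93, 48, 7, 8, 49, 70, 72, 77, 152, 320, 344]
240 [136, 149, 12, 7, 65, 74, 78, 81, 80, 103, 331, 347]
280 [184, 187, 12, 63, 75, 79, 73, 66, 65, 78, 328, 346]
320 [174, 181, 8, 57, 76, 80, 69, 74, 66, 77, 346, 347]
360 [-887, -886, 7, 43, 73, 76, 81, 78, 79, 81, 337, 346]
wrest
40 [86, 0, 0, 0, 0, 0, 0, -1, 0, 0, 0, -1]
80 [2, 0, 0, 0, 0, 0, -1, 0, 0, 0, 16, 24]
120 [7, 7, 7, 0, 0, 0, 0, 0, 0, 0, 0, 0]
160 [48, 51, 48, 0, 0, 0, 0, 0, 0, 168, 208, 0]
200 [95, 98, 350, 376, 376, 43, 67, 71, 70, 147, 193, 177]
240 [376, 376, 376, 376, 353, 71, 75, 75, 75, 93, 146, 165]
280 [182, 187, 8, 56, 69, 75, 74, 69, 69, 74, 92, 139]
320 [0, 179, 0, 56, 70, 75, 74, 72, 70, 74, 75, 66]
360 [0, 0, 0, 39, 67, 71, 75, 75, 75, 75, 72, 64]
```

```bash
python3 - <<'E'
from h import *
P=np.load("wrest.npy").reshape(-1,3);P=P[np.isfinite(P).all(1)]
for y0 in range(140,240,10):
    q=P[(P[:,1]>y0)&(P[:,1]<=y0+10)&(P[:,0]>600)&(P[:,0]<800)&(P[:,2]>90)]
    if len(q)>5: print(y0,len(q),np.percentile(q[:,0],[1,50]).round(),np.percentile(q[:,2],[2,98]).round())
S=np.array([441.8,190.5,34.]);u=np.array([0,np.sin(np.radians(40)),np.cos(np.radians(40))])
for b in(30,40,45):
    tz=np.array([0,np.sin(np.radians(b)),-np.cos(np.radians(b))]); t=S+165*u+19*tz
    L=50-b; tl=np.array([0,-np.sin(np.radians(L)),-np.cos(np.radians(L))])
    for nm,p,a in (("grasp",t,-b),("appr",t-80*tz,-b),("up",t+[0,0,130],-b),("p0",np.array([587,108,48])+19*tl,L),("p1",np.array([587.5,-86,48])+19*tl,L)):
        q=manip.solve_ik(list(p),list(ori(a))); print(b,nm,p.round(),None if q is None else np.round(q).tolist())
E
```

```text
170 50 [675. 678.] [142. 162.]
180 555 [675. 687.] [133. 210.]
190 1123 [676. 699.] [124. 204.]
200 1096 [678. 703.] [113. 197.]
210 1065 [683. 706.] [105. 188.]
220 993 [687. 710.] [ 98. 181.]
230 931 [692. 716.] [ 93. 173.]
30 grasp [442. 306. 144.] [8.0, 21.0, 103.0, 36.0, 57.0, -12.0]
30 appr [442. 266. 213.] [3.0, 14.0, 101.0, 33.0, 67.0, -10.0]
30 up [442. 306. 274.] [8.0, 12.0, 93.0, 31.0, 73.0, -1.0]
30 p0 [587. 102.  30.] [7.0, 43.0, 82.0, -23.0, 60.0, 19.0]
30 p1 [588. -92.  30.] [-12.0, 40.0, 87.0, -25.0, 51.0, 4.0]
40 grasp [442. 309. 146.] [4.0, 22.0, 106.0, 48.0, 60.0, -24.0]
40 appr [442. 257. 207.] [-2.0, 15.0, 105.0, 43.0, 69.0, -22.0]
40 up [442. 309. 276.] [4.0, 12.0, 97.0, 42.0, 73.0, -9.0]
40 p0 [587. 105.  29.] [3.0, 41.0, 83.0, -12.0, 56.0, 10.0]
40 p1 [588. -89.  29.] [-16.0, 40.0, 87.0, -12.0, 52.0, -8.0]
45 grasp [442. 310. 147.] [2.0, 22.0, 108.0, 53.0, 62.0, -29.0]
45 appr [442. 253. 204.] [-5.0, 16.0, 107.0, 48.0, 71.0, -27.0]
45 up [442. 310. 277.] [2.0, 12.0, 99.0, 47.0, 74.0, -14.0]
45 p0 [587. 106.  29.] [1.0, 41.0, 84.0, -6.0, 55.0, 5.0]
45 p1 [588. -88.  29.] [-18.0, 40.0, 86.0, -6.0, 53.0, -14.0]
```

```bash
python3 - <<'E'
from h import *
S=np.array([441.8,190.5,34.]);u=np.array([0,np.sin(np.radians(40)),np.cos(np.radians(40))])
tz=np.array([0,np.sin(np.radians(40)),-np.cos(np.radians(40))]); t=S+165*u+19*tz
manip.move_ptp(list(t-80*tz),list(ori(-40)))
f=manip.movel(list(t),rate=120,until_force=10)
manip.set_gripper(0.0,60)
print(f,manip.current_gripper_width()*88,manip.current_gripper_force(),manip.current_ee_pos(),manip.current_force())
np.save("grasp.npy",np.r_[manip.current_ee_pos(),manip.current_orientation()])
manip.movel(list(t+[0,0,130]),rate=150)
p,P,T=wrist("w_stick"); print(manip.current_force(),manip.current_clock())
for n in("push_stick",): print([(round(r["score"],2),(T@np.r_[r["point"],1])[:3].round(1).tolist()) for r in manip.mark_of("wrist",n)[:2]])
print("expect",S+[0,0,130])
manip.snapshot("scene")
print([(round(r["score"],2),w("scene",r["point"]).round(1).tolist()) for r in manip.mark_of("scene","push_stick")[:2]])
E
```

```text
False 23.572166641129137 59.92318645119667 [442.10761904 308.63037605 146.1588405 ] [-0.09261304 -0.92816112  1.50323024]
[-0.21231572  0.29218817 -1.27175876] 18.7
[]
expect [441.8 190.5 164. ]
[(0.8, [446.7, 186.4, 165.9]), (0.72, [587.6, -188.7, 114.7])]
```

View pics/w_stick.png

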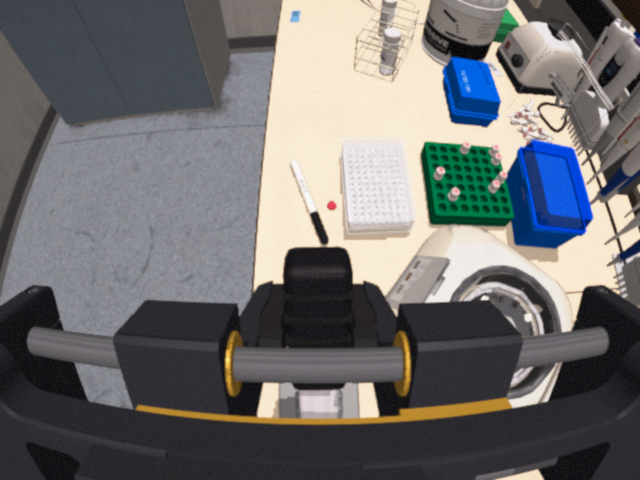

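The black grip sits centred between the fingers (318,310), and the scene camera puts the crossbar where expected. Next is the push.

```bash
python3 - <<'E'
from h import *
L=np.radians(10); tl=np.array([0,-np.sin(L),-np.cos(L)])
G=lambda x,end,z:list(np.array([x,end+165,z])+19*tl)
o=list(ori(10,yaw=.4))
manip.move_ptp(G(586.6,-57,180),o)
manip.movel(G(586.6,-57,48),rate=150)
print(manip.current_ee_pos(),manip.current_force(),manip.current_clock())
for e in(-150,-215):
    f=manip.movel(G(586.6+(-57-e)*.007,e,48),rate=70,until_force=20); print(e,f,np.round(manip.current_ee_pos(),1),np.round(manip.current_force(),1))
    if f: break
else:
    f=manip.movel(G(588,-253,48),rate=35,until_force=10); print(f,np.round(manip.current_ee_pos(),1),np.round(manip.current_force(),1))
print("end y",manip.current_ee_pos()[1]+19*np.sin(L)-165,manip.current_clock())
p,d=manip.snapshot("scene"); cv2.imwrite("pics/sc_push.png",cv2.resize(p[100:300,220:480,::-1],None,fx=3,fy=3))
E
```

```text
[586.98916454 104.7747075   30.24514376] [-0.2727315   0.51285142  1.16724944] 20.9083
-150 False [587.3  11.8  29.4] [-0.1  1.1  3.3]
-215 True [586.9 -49.   28.1] [-0.3  2.1  1.7]
end y -210.74733457500406 23.2083
```

View pics/sc_push.png

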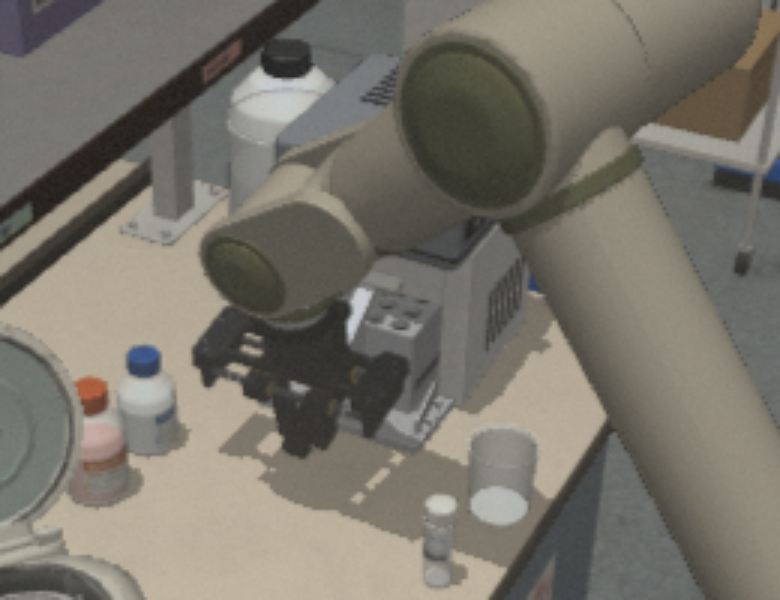

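Block tops are visible at (405,310) in front of the tunnel, so the block looks only partway in, short of where the stick end should be. I'll measure it.

```bash
python3 - <<'E'
from h import *
p,d=manip.snapshot("scene"); P=cloud("scene",d)
m=(P[...,2]>90)&(P[...,2]<110)&(P[...,0]>450)&(P[...,0]<680)&(P[...,1]>-200)&(P[...,1]<-40)
q=P[m]; print(len(q),np.percentile(q,[1,50,99],axis=0).round(1))
m=(P[...,2]>15)&(P[...,2]<90)&(P[...,0]>450)&(P[...,0]<680)&(P[...,1]>-200)&(P[...,1]<-60)
q=P[m]; print(len(q),np.percentile(q,[1,50,99],axis=0).round(1))
for n in ("tube_block","block_center","push_stick"): print(n,[(round(r["score"],2),w("scene",r["point"]).round(1).tolist()) for r in manip.mark_of("scene",n)[:3]])
print(manip.current_gripper_width()*88,np.round(manip.current_force(),1),np.round(manip.current_ft_torque(),2))
p,Q,T=wrist("w_jam")
m=(Q[...,2]>90)&(Q[...,2]<110)&(Q[...,0]>450)&(Q[...,0]<680)&(Q[...,1]>-200)&(Q[...,1]<-40)
q=Q[m]; print(len(q),np.percentile(q,[1,50,99],axis=0).round(1) if len(q) else "")
for n in ("tube_block","block_center","push_stick"): print(n,[(round(r["score"],2),(T@np.r_[r["point"],1])[:3].round(1).tolist()) for r in manip.mark_of("wrist",n)[:3]])
manip.snapshot("top")
for n in ("tube_block","block_center","push_stick"): print(n,[(round(r["score"],2),w("top",r["point"]).round(1).tolist()) for r in manip.mark_of("top",n)[:3]])
E
```

```text
441 [[ 494.2 -198.9   90.2]
 [ 554.9 -170.2  100.5]
 [ 662.3  -45.9  109.8]]
562 [[ 493.6 -199.1   15.2]
 [ 528.3 -173.5   50.3]
 [ 591.5 -104.2   89.3]]
tube_block [(0.78, [590.9, -147.5, 59.0])]
block_center [(0.67, [588.4, -187.9, 53.8])]
push_stick [(0.71, [588.2, -188.1, 131.5])]
23.51737312351274 [0.  0.6 2.8] [-0.39  0.01  0.01]
206 [[508.3 -66.9  90.2]
 [605.9 -41.8  93.4]
 [666.1 -40.  109.9]]
tube_block []
block_center []
push_stick []
tube_block []
block_center [(0.57, [585.6, -188.2, 49.4])]
push_stick [(0.61, [590.1, -183.7, 128.7])]
```

View pics/w_jam.png

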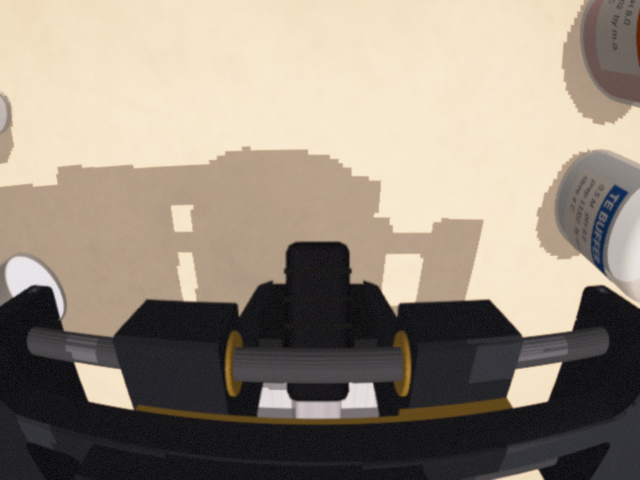

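```bash
python3 - <<'E'
from h import *
p,Q,T=wrist()
for r in range(240,430,10):
    q=Q[r,300:340].reshape(-1,3); print(r,np.nanmedian(q,axis=0).round(1), np.median(p[r,300:340],axis=0))
print(manip.current_ee_pos(),manip.current_orientation())
E
```

```text
240 [587.8 -30.7  -1.1] [168.  148.  127.5]
250 [587.6 -14.5  39.7] [23.  22.  23.5]
260 [587.6 -17.4  41.8] [26.5 24.  28. ]
270 [587.6 -20.4  43.8] [27.  26.  24.5]
280 [587.7 -23.7  45.4] [26.  23.5 28. ]
290 [587.7 -26.9  47.3] [27. 25. 28.]
300 [587.7 -29.9  49.2] [26. 25. 25.]
310 [587.7 -33.2  50.9] [26. 24. 27.]
320 [587.7 -36.2  53. ] [26. 23. 26.]
330 [587.8 -39.4  54.9] [26. 23. 26.]
340 [587.8 -42.9  56.4] [26.5 24.  27.5]
350 [587.4  -7.3  99.5] [45.5 44.  45. ]
360 [587.4  -7.9 101.9] [62. 60. 62.]
370 [587.4  -9.1 103.7] [76.  73.  76.5]
380 [587.4 -11.8 104.2] [74.  71.5 74. ]
390 [587.9 -59.4  66.6] [26.  23.5 26. ]
400 [588.  -63.6  68.1] [55.5 52.  54. ]
410 [588.  -69.6  68.4] [198.5 187.  190. ]
420 [587.4 -14.  113.4] [98. 74. 30.]
[587.0444261  -48.0376426   28.34275538] [-179.91165253    9.8261786    90.35500705]
```

The grip's slope in the wrist depth shows the stick has pivoted about 30° tip-up in the pads and met the header. I'll re-seat it in the rest with the hand turned to match. Then I'll regrasp so that I push tip-down near the table, where it can't buckle.

```bash
cat >> h.py <<'E'
S=np.array([442.1,190.2,34.]);
def d(a): a=np.radians(a); return np.array([0,-np.sin(a),-np.cos(a)])
u=-d(40)
E
python3 - <<'E'
from h import *
print(manip.current_clock())
for b,t in((70,162),(70,168),(65,165),(25,165)):
    for up in(0,130): 
        q=manip.solve_ik(list(S+t*u+19*d(-b)+[0,0,up]),list(ori(-b))); print(b,t,up,None if q is None else np.round(q).tolist())
for L in(5,10,15):
  for e in(-130,-252):
    G=np.array([587.5,e,19])-165*d(75); q=manip.solve_ik(list(G+19*d(L)),list(ori(L))); print(L,e,G.round(),None if q is None else np.round(q).tolist())
x=np.array(manip.current_ee_pos())
manip.movel(list(x+[0,75,12]),rate=120)
manip.movel(list(x+[0,110,150]),rate=200)
p,Q,T=wrist("w_back")
a=[np.nanmedian(Q[r,300:340],axis=0) for r in range(250,340,8)]; a=np.array(a); print(a[[0,-1]].round(1)); s=np.polyfit(a[:,1],a[:,2],1); print("stick up deg",np.degrees(np.arctan(-s[0])))
m=(Q[...,2]>94)&(Q[...,2]<106)&(Q[...,0]>510)&(Q[...,0]<670)&(Q[...,1]>-200)&(Q[...,1]<-60)
q=Q[m]; print(len(q), np.percentile(q,[1,50,99],axis=0).round(1) if len(q) else "")
print(manip.current_clock())
E
```

```text
23.9083
70 162 0 [-5.0, 31.0, 112.0, 74.0, 77.0, -52.0]
70 162 130 [-5.0, 17.0, 107.0, 71.0, 83.0, -34.0]
70 168 0 [-4.0, 30.0, 112.0, 74.0, 77.0, -51.0]
70 168 130 [-4.0, 16.0, 107.0, 71.0, 83.0, -33.0]
65 165 0 [-4.0, 29.0, 111.0, 71.0, 73.0, -48.0]
65 165 130 [-4.0, 15.0, 106.0, 67.0, 80.0, -30.0]
25 165 0 [10.0, 21.0, 101.0, 30.0, 57.0, -6.0]
25 165 130 [10.0, 12.0, 91.0, 26.0, 73.0, 4.0]
5 -130 [588.  29.  62.] [-7.0, 38.0, 86.0, -6.0, 55.0, -3.0]
5 -252 [588. -93.  62.] [-18.0, 38.0, 86.0, -6.0, 54.0, -15.0]
10 -130 [588.  29.  62.] [-5.0, 39.0, 86.0, -12.0, 55.0, 2.0]
10 -252 [588. -93.  62.] [-17.0, 38.0, 86.0, -12.0, 53.0, -9.0]
15 -130 [588.  29.  62.] [-3.0, 39.0, 85.0, -18.0, 56.0, 8.0]
15 -252 [588. -93.  62.] [-15.0, 39.0, 86.0, -18.0, 52.0, -4.0]
[[587.1  95.5 189.1]
 [587.3  67.4 204.8]]
stick up deg 28.555076988855873
0 
25.6
```

```bash
python3 - <<'E'
from h import *
b=68.7
t=S+165*u+19*d(-b)
manip.move_ptp(list(t+[0,0,120]),list(ori(-b)))
f=manip.movel(list(t+[0,0,25]),rate=150,until_force=8); print(f,np.round(manip.current_force(),1))
if not f: f=manip.movel(list(t+[0,0,1]),rate=40,until_force=8)
print(f,np.round(manip.current_ee_pos()-t,1),np.round(manip.current_force(),1))
if abs(manip.current_ee_pos()[2]-t[2])<8:
    manip.set_gripper(0.5); manip.pause(.2)
    manip.movel(list(np.array(manip.current_ee_pos())-70*d(-b)),rate=150)
    manip.move_ptp(list(S+165*u+19*d(-25)-75*d(-25)),list(ori(-25)))
p,Q,T=wrist("w_reseat"); print(manip.current_clock())
g=(Q[...,2]>110)&(Q[...,2]<200)&(Q[...,0]>405)&(Q[...,0]<480)&(Q[...,1]>225)&(Q[...,1]<340); q=Q[g]
print(len(q),np.percentile(q,[.5,50,99.5],axis=0).round(1))
pp,dd=manip.snapshot("scene")
print([(round(r["score"],2),w("scene",r["point"]).round(1).tolist()) for r in manip.mark_of("scene","push_stick")[:2]])
cv2.imwrite("pics/reseat2.png",np.hstack([cv2.resize(p[:,:,::-1],(400,300)),cv2.resize(pp[180:360,210:450,::-1],(400,300))]))
E
```

```text
False [-0.4 -0.4 -1.8]
False [ 0.1 -0.   1.1] [ 0.6 -1.2 -1.2]
30.5333
5576 [[423.1 249.  110.3]
 [441.7 290.5 165.7]
 [460.3 322.9 187.8]]
[(0.59, [444.3, 191.1, 36.9]), (0.48, [589.7, -147.7, 57.3])]
```

View pics/reseat2.png

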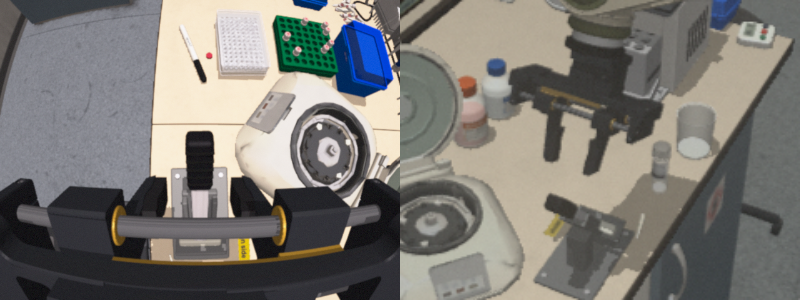

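The stick is back in its rest with the same extents as before. Now I'll regrasp and push tip-down.

```bash
python3 - <<'E'
from h import *
t=S+165*u+19*d(-25)
f=manip.movel(list(t),rate=120,until_force=10)
manip.set_gripper(0.0,60)
print(f,manip.current_gripper_width()*88,np.round(manip.current_ee_pos()-t,1))
manip.movel(list(t+[0,0,120]),rate=180)
L=10; o=list(ori(L,yaw=.4))
G=lambda x,e,z:list(np.array([x,e,z])-165*d(75)+19*d(L))
manip.move_ptp(G(586.8,-118,150),o)
f=manip.movel(G(586.8,-118,19.5),rate=120,until_force=10)
print(f,np.round(np.array(manip.current_ee_pos())-G(586.8,-118,19.5),1),np.round(manip.current_force(),1),manip.current_clock())
def ang():
    p,Q,T=wrist(); a=np.array([np.nanmedian(Q[r,300:340],axis=0) for r in range(262,330,8)]); return -np.degrees(np.arctan(np.polyfit(a[:,1],a[:,2],1)[0]))
print("up deg",ang())
for e in(-190,-232,-252):
    f=manip.movel(G(586.8+(-118-e)*.007,e,19.5),rate=55 if e>-240 else 30,until_force=12)
    print(e,f,np.round(np.array(manip.current_ee_pos())-G(587.5,e,19.5),1),np.round(manip.current_force(),1),"up deg",ang(),manip.current_clock())
    if f: break
pp,dd=manip.snapshot("scene"); cv2.imwrite("pics/sc_push2.png",cv2.resize(pp[100:300,220:480,::-1],None,fx=3,fy=3))
for n in("tube_block","block_center"): print([(round(r["score"],2),w("scene",r["point"]).round(1).tolist()) for r in manip.mark_of("scene",n)[:2]])
E
```

```text
False 23.1394442286577 [ 0.2 -0.   0.4]
False [ 0.4 -0.   0.7] [ 1.2  0.3 -0.6] 35.075
up deg 10.133348766992729
-190 False [-0.2 -0.1 -0. ] [-1.3  0.5 -1. ] up deg 10.839718441070831 36.6333
-232 False [ 0.1 -0.2 -0. ] [ 0.1 -0.5 -1.1] up deg 10.067280742804297 37.6
-252 True [ 0.3  5.6 -0.3] [ 1.2  4.  -1.2] up deg 9.517035443208902 38.175
[(0.52, [590.6, -250.1, 54.2])]
[]
```

```bash
python3 - <<'E'
from h import *
x=np.array(manip.current_ee_pos())
manip.movel(list(x+[-.8,140,1]),rate=200)
manip.movel(list(x+[-.8,150,130]),rate=250)
p,Q,T=wrist("w_ret"); print(manip.current_clock())
Gp=T[:3,3]-19*T[:3,2]; print("G",Gp.round(1))
for r in range(150,345,15): print(r,(np.nanmedian(Q[r,305:335],axis=0)-Gp).round(1),np.median(p[r,305:335],axis=0))
pp,dd=manip.snapshot("scene"); pt,_=manip.snapshot("top")
cv2.imwrite("pics/after.png",np.hstack([cv2.resize(p[:,:,::-1],(400,300)),cv2.resize(pp[100:280,240:480,::-1],(400,300))]))
for n in("tube_block","block_center"): print([(round(r["score"],2),w("top",r["point"]).round(1).tolist()) for r in manip.mark_of("top",n)[:2]])
E
```

```text
39.8917
G [586.  147.7 284.5]
150 [   0.9  -59.7 -285.8] [245. 230. 204.]
165 [   1.   -72.6 -285.8] [180. 159. 136.]
180 [   1.5  -85.8 -285.5] [181.5 160.  138. ]
195 [   1.2  -99.6 -285.9] [181.5 160.  137. ]
210 [   1.3 -113.6 -286. ] [184. 161. 138.]
225 [   1.4 -127.8 -285.4] [183. 161. 138.]
240 [   1.5 -142.9 -285.7] [184.  162.  138.5]
255 [  0.6 -53.2 -94.8] [15.5 14.  16. ]
270 [  0.8 -54.9 -87.6] [17.5 16.  19. ]
285 [  0.6 -56.9 -81.6] [22. 20. 23.]
300 [  0.7 -61.6 -80. ] [20.5 20.  22. ]
315 [  0.8 -69.5 -82.2] [21.  20.5 22. ]
330 [  0.8 -77.7 -84. ] [24.  23.5 23. ]
[]
[]
```

View pics/after.png

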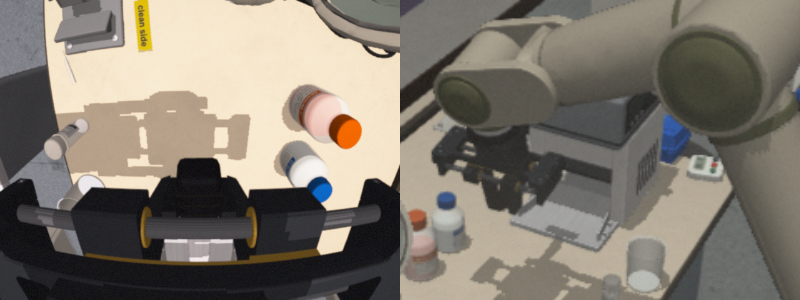

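The table is empty in front of the opening (scene crop 575,215), and the stick is still held about 14–15° tip-down as grasped. Now I'll return it to the rest.

```bash
python3 - <<'E'
from h import *
b=25; t=S+165*u+19*d(-b)
manip.move_ptp(list(t+[0,0,120]),list(ori(-b)))
f=manip.movel(list(t+[0,0,25]),rate=180,until_force=8)
if not f: f=manip.movel(list(t+[0,0,.8]),rate=40,until_force=8)
print(f,np.round(manip.current_ee_pos()-t,1),np.round(manip.current_force(),1))
if abs(manip.current_ee_pos()[2]-t[2])<6:
    manip.set_gripper(0.55); manip.pause(.2)
    manip.movel(list(np.array(manip.current_ee_pos())-75*d(-b)),rate=200)
p,Q,T=wrist("w_fin")
g=(Q[...,2]>110)&(Q[...,2]<200)&(Q[...,0]>405)&(Q[...,0]<480)&(Q[...,1]>225)&(Q[...,1]<340); q=Q[g]
print(len(q),np.percentile(q,[.5,50,99.5],axis=0).round(1),manip.current_clock())
pp,dd=manip.snapshot("scene")
print([(round(r["score"],2),w("scene",r["point"]).round(1).tolist()) for r in manip.mark_of("scene","push_stick")[:2]])
manip.move_ptp([560,110,190],list(ori(55)))
p2,Q,T=wrist("w_flap"); print(manip.current_clock())
for zlo,zhi in((78,108),(82,95)):
    m=(Q[...,2]>zlo)&(Q[...,2]<zhi)&(Q[...,0]>540)&(Q[...,0]<640)&(Q[...,1]>-340)&(Q[...,1]<-170); q=Q[m]
    print(len(q),np.percentile(q[:,1],[2,50,98]).round(1) if len(q) else "")
m=(Q[...,2]>22)&(Q[...,2]<65)&(Q[...,0]>545)&(Q[...,0]<630)&(Q[...,1]>-340)&(Q[...,1]<-170); q=Q[m]; print("block face y",len(q),np.percentile(q[:,1],[2,50,98]).round(1) if len(q) else "")
cv2.imwrite("pics/fin2.png",np.hstack([cv2.resize(p2[:,:,::-1],(400,300)),cv2.resize(pp[180:360,210:450,::-1],(400,300))]))
E
```

```text
False [ 0.1 -0.   0.8] [-0.1  0.2 -1.1]
5535 [[423.2 249.  110.2]
 [442.  290.6 165.8]
 [460.3 322.8 187.8]] 43.9583
[(0.84, [440.7, 190.3, 36.5])]
45.3417
1659 [-202.3 -200.5 -198.7]
727 [-202.4 -200.7 -198.9]
block face y 1434 [-250.2 -248.4 -246.5]
```

View pics/fin2.png

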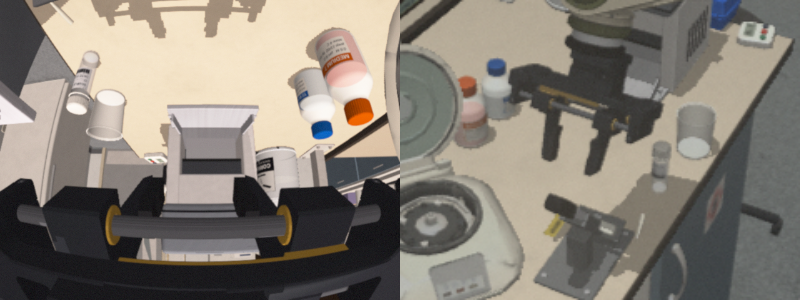

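The flap is vertical at y≈-200 and shut (left view, around 210,165). The block's face is at y≈-248, square and about 48 mm behind the flap, where the back stop puts it. The stick is in its rest as before.

```bash
python3 -c "
from cell import manip
print(manip.finish_job())"
```

```text
the job is handed in; nothing more can be done
None
```

The tube block lies wells up against the back of the chamber with the flap hanging shut, the push stick is back in its rest, nothing else on the bench was touched, and I handed the job in at about 45 s; the stick pivoted in the grip on the first push, so I re-seated it in the rest and pushed again.

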